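# Probe the housing bore and fit the post of matching depth

## Robot

A 6-joint arm with a two-finger parallel gripper is mounted at the origin on the work surface. World frame = base frame: x ahead of the robot, y to its left, z up, the work surface at z = 0. Lengths are in m, angles in degrees, forces in N, time in s.
With the tool pointing down it reaches from about 0.325 to 0.775 m from the base axis. Payload 5.5 kg.
Tool frame: the origin (TCP) lies at the centre of the arm's flange, where the gripper is bolted on; the fingertips stand 182 mm ahead of it and the grasp point (between the pads) lies 163 mm ahead of it; z points along the fingers, y is the line along which they close (so a half turn about z gives the same grasp; the last joint's range is limited). The gripper opens to 88 mm and grips with 3 to 60 N. Pads are 20 mm wide; open, the fingers measure 115 mm over their backs; the gripper's body (75 mm by 178 mm) begins 61 mm behind the grasp point.
Start: joints at [62.527, 5.22, 70.514, -0, 104.267, -3.249], TCP at [0.246, 0.547, 0.405] pointing down, gripper open.
Joint ranges: [-164.24, 164.24], [-49.07, 125.15], [9.68, 141.18], [-86.29, 266.29], [3.28, 154.24], [-151.56, 151.56]. Speed limits (degrees/s): [147.25, 147.25, 172.46, 180, 180, 180].

## Interface

Orientations are given as [roll, pitch, yaw] about the fixed x, y, z axes, in that order (R = Rz(yaw) Ry(pitch) Rx(roll)).
In Python, from station import r gives the robot as it stands. The module is installed in compiled form; this text tells all that it offers. Calls block until the motion is done:
- r.reach(position, orientation): joint-space move of the TCP to a pose.
- r.servo_line(position, rotation=None, speed=0.15): straight line of the TCP; rotation=None keeps the orientation; speed is the mean speed in m/s.
- r.move_joints(angles): joint-space move.
- r.let_go() and r.grab(squeeze=None): open the fingers fully, or close them until they stop; squeeze is the grip in N (None keeps the last).
- r.wait(seconds).
- r.inverse_kinematics(position, orientation): joint angles nearest the present ones, or None.
- r.sense(): the state.
- r.snapshot(name): name is "scene" or "top" or "wrist"; returns a dict with "frame" (400x640x3 uint8, red, green, blue), "fx", "fy", "cx", "cy" (pixels), "R" (3x3) and "t" (3): a world point X has camera coordinates R X + t. Camera axes: x right, y down, z forward; pixel columns grow to the right and rows downward; lengths in m; the calibration is good to about 2 mm. A picture is of the moment at which its call begins. There is no depth.
A pose or a line that the arm cannot do raises r.IKError and nothing moves.
- r.hand_in(): hands the job in; it is judged then, once.
The state is a dict: "clock": time; "joints": joint angles; "joint_vel": joint speeds; "joint_torque": joint torques, N m; "tcp_pos": TCP position; "orientation": TCP orientation; "contact_force": force on the tool from outside, world axes, zero at the start; "torque": the same for the moment, N m; "opening": finger opening in m; "gripper_force": force on a finger pad.
Only numpy, scipy, OpenCV 4.12 (cv2) and the standard library are available. Lean on these libraries where they do the work, as an engineer would, in place of code of your own. Each camera call takes 0.05 s, during which the arm holds its last target. There are 200 camera calls.

## Task

Take the depth rod from its blue stand, probe with it how deep the blind bore of the objective housing in the vise is, and put the rod back upright, fully home in its stand. Then pick the post whose brass shank is as long as the bore is deep and stand it in the bore, black head up and resting on the floor, so that the lower edge of the head comes level with the housing's rim. Leave the other two posts and everything else where they are.

Things in the scene. Friction and masses are not known exactly. Their poses are not given: they have to be found in the camera images.
- vise: black lever vise, fixed, base 170 x 100 mm, jaws 86 mm high, a lever with a ball end 85 mm out along local -x and 58 mm along +y (88 mm high), with an upright aluminium objective housing clamped between the jaws: a tube of 64 mm outer diameter whose flat rim is 120 mm above the worktop. Origin on the worktop under the bore; x along the clamping line, z up.
- bore (a point): centre of the mouth of the blind bore in the top of the housing, at rim height (120 mm). Bore axis vertical, bore diameter 40 mm, flat black floor. Its depth from the rim is 50, 66 or 82 mm; which one can only be found by probing.
- stand: blue rod stand, fixed block 70 x 70 x 85 mm high with one vertical blind hole in the middle of its top, 20 mm in diameter and 75 mm deep. Origin on the worktop under the hole, z up.
- stand_hole (a point): centre of the mouth of the stand's hole, on its top face 85 mm above the worktop; the hole's floor is 10 mm above the worktop.
- rod: depth rod, 170 mm long, 0.15 kg, standing upright in the stand at the start with its tip on the hole's floor: steel stem of 10 mm diameter, 130 mm long below a square red grip head 24 x 24 mm and 40 mm high. Origin at the centre of the lower tip; z runs along the rod towards the head, x and y are square to the faces of the head.
- rod_tip (a point): lower tip of the depth rod (same point as the rod's origin).
- post_a: loose square post, 24 x 24 mm in section, 84 mm long, 0.14 kg, lying on a long side at the start: a plain brass shank 50 mm long and a black head 34 mm long of the same section. It goes with the bore that is 50 mm deep. Origin at the middle of the post; x along the post towards the black head, y and z square to its sides.
- post_a_line (a point): point on the axis of post_a where brass meets black, 8 mm from the origin along the post's x, 34 mm below the head's end.
- post_b: loose square post, 24 x 24 mm in section, 100 mm long, 0.14 kg, lying on a long side at the start: a plain brass shank 66 mm long and a black head 34 mm long of the same section. It goes with the bore that is 66 mm deep. Origin at the middle of the post; x along the post towards the black head, y and z square to its sides.
- post_b_line (a point): point on the axis of post_b where brass meets black, 16 mm from the origin along the post's x, 34 mm below the head's end.
- post_c: loose square post, 24 x 24 mm in section, 116 mm long, 0.14 kg, lying on a long side at the start: a plain brass shank 82 mm long and a black head 34 mm long of the same section. It goes with the bore that is 82 mm deep. Origin at the middle of the post; x along the post towards the black head, y and z square to its sides.
- post_c_line (a point): point on the axis of post_c where brass meets black, 24 mm from the origin along the post's x, 34 mm below the head's end.
- focus_knob: silver focusing knob, 60 mm across, 38 mm high; loose bystander, origin at the centre of its underside.
- pad_1: white ceramic lens pad, disc 64 mm across, 14 mm thick; loose bystander, origin at the centre of its underside.
- pad_2: second white ceramic lens pad, disc 64 mm across, 14 mm thick; loose bystander, origin at the centre of its underside.
- eyepiece: blue eyepiece standing upright, 48 mm across, 68 mm high; loose bystander, origin at the centre of its underside.
- cup: grey plastic parts cup, empty, 80 mm across the rim, 85 mm high; loose bystander, origin at the centre of its underside.
- screwdriver: screwdriver lying on the worktop near the robot, 170 mm long, 26 mm high; loose bystander, origin under its middle, x along it towards the tip.
- back (a point): point on the worktop 0.70 m straight ahead of the base axis, in front of the fixed equipment at the far edge. There stand a grey optical instrument 120 mm high, its lens barrel ending 0.80 m ahead of the base axis and its middle 0.17 m to the right, 260 mm wide; and a thin gauge column 215 mm high, 0.80 m ahead and 0.06 m to the left.
Things that resemble listed ones, but are neither listed nor needed, are in the scene too. Leave any turquoise look-alike of the rod alone.

How it is judged:
By the outcome, as a careful person would: the job done as asked, in the order asked, and still so for the second after the job is handed in, with the robot touching nothing.
It also fails if it takes over 72 s, if anything falls off the work surface, if the arm or the gripper's body presses on something with over 40 N, if the wrist force passes 120 N, or if a joint passes its speed limit or range.

## Working session

There is one attempt and no reset: what is moved stays moved. The work goes in short steps, each a Python script; the robot and the scene stay as the last script left them, time stands still between calls to the robot, and variables do not carry over. Pictures are saved under pics/ and viewed, at most 10 in all, crops included, and the job is handed in when it is done.

```bash
mkdir -p pics; cat > h.py <<'E'
import numpy as np, cv2, pickle
from station import r
def snap(cam,name):
    s=r.snapshot(cam); pickle.dump({k:np.array(v) for k,v in s.items()},open(f'pics/{name}.pkl','wb'))
    cv2.imwrite(f'pics/{name}.png',s['frame'][:,:,::-1]); return s
def load(name): return pickle.load(open(f'pics/{name}.pkl','rb'))
def px(s,u,v,z):
    d=np.array([(u-s['cx'])/s['fx'],(v-s['cy'])/s['fy'],1]); R=np.array(s['R']);c=-R.T@s['t'];w=R.T@d
    return (c+w*(z-c[2])/w[2])[:2].round(4)
def proj(s,X):
    p=np.array(s['R'])@np.array(X)+s['t']; return np.array([s['fx']*p[0]/p[2]+s['cx'],s['fy']*p[1]/p[2]+s['cy']]).round(1)
def crop(name,u0,v0,u1,v1,k):
    im=cv2.imread(f'pics/{name}.png')[v0:v1,u0:u1]; return cv2.resize(im,None,fx=k,fy=k,interpolation=cv2.INTER_CUBIC)
E
python3 - <<'E'
from h import *
a=snap('top','top0');b=snap('scene','sc0')
for s in(a,b):print(s['fx'],-np.array(s['R']).T@s['t'],np.array(s['R']).round(2).tolist())
print(r.sense())
cv2.imwrite('pics/top0b.png',crop('top0',0,0,640,400,1.25))
E
```

```text
468.69532548359 [0.34089893 0.02902269 1.22546272] [[0.03, -1.0, 0.03], [-0.99, -0.03, -0.17], [0.17, -0.02, -0.99]]
410.9559548238964 [1.24239012 0.2232009  0.92463934] [[-0.29, 0.96, 0.02], [0.71, 0.23, -0.66], [-0.64, -0.18, -0.75]]
{'clock': 0.1, 'joints': array([ 6.25247793e+01,  5.25732683e+00,  7.05720998e+01, -5.14359269e-04,
        1.04267050e+02, -3.24680860e+00]), 'joint_vel': array([ 0.09970474, -0.04576285, -0.11283764, -0.02616389, -0.12092297,
       -0.01578562]), 'joint_torque': array([ 2.58410975e-03, -4.47854984e+01, -4.07571065e+01,  7.00620585e-02,
        2.84795609e-02, -9.83430391e-05]), 'tcp_pos': array([0.24623376, 0.54720174, 0.40366342]), 'orientation': array([-1.79903649e+02, -4.96628189e-03,  1.55771457e+02]), 'contact_force': array([-0.35817373,  0.39851337, -0.32699069]), 'torque': array([ 0.03910279, -0.04385711,  0.03323125]), 'gripper_force': 0.0, 'opening': 0.08767586022505083}
```

View pics/top0b.png

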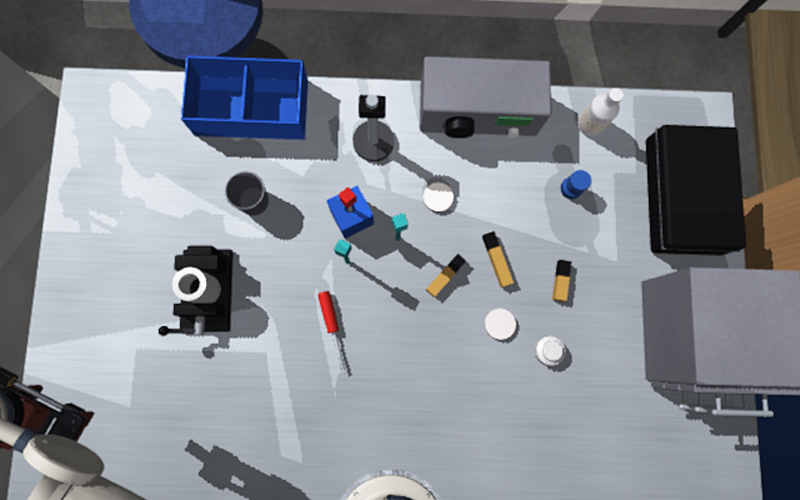

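View pics/sc0.png

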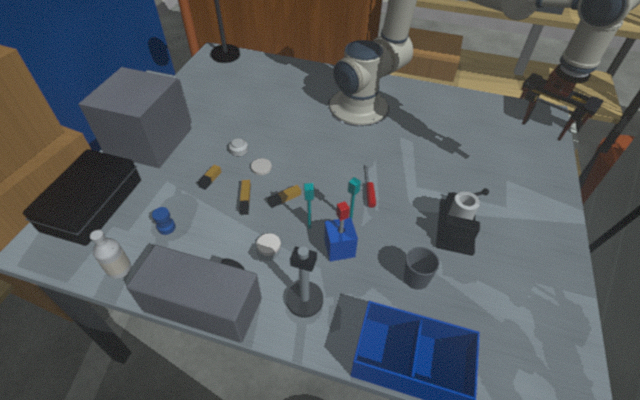

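The top view (pixels in the 1.25x picture) shows the housing at (190,284), the stand and red head at (348,200), turquoise look-alikes at (343,247) and (400,222), and posts at (446,276), (498,262) and (563,281). I'll enlarge these for measuring.

```bash
python3 - <<'E'
from h import *
A=crop('top0',250,140,350,215,4) ; B=crop('top0',120,190,220,265,4); C=crop('top0',335,180,468,247,6)
C=C[:300*1] if 0 else crop('top0',335,180,468,248,6)
top=np.hstack([A,B]); C=cv2.resize(C,(798,408))
# first: stand+vise ; keep inside 800x600 -> top 400x300 each
cv2.imwrite('pics/c1.png',top); 
cv2.imwrite('pics/c2.png',C)
E
```

```text
(no output)
```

View pics/c1.png

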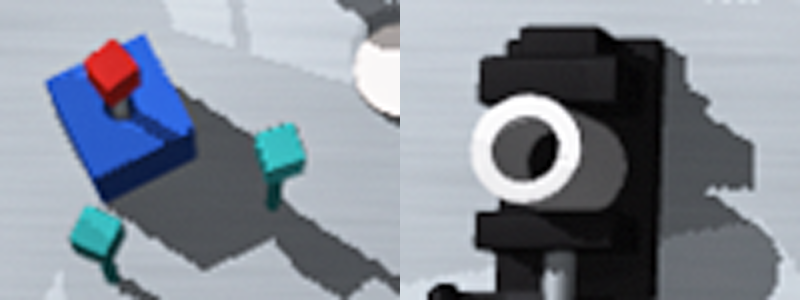

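View pics/c2.png

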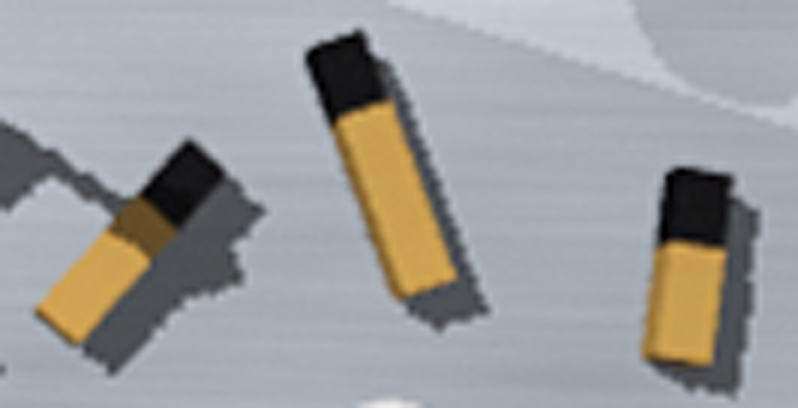

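Crop 1 shows the stand's top face, the red head slightly right of the stem hole, and the bore ring centred about (525,149). Crop 2 shows three posts with clear corners. Computing positions now.

```bash
python3 - <<'E'
from h import *
s=load('top0')
A=lambda x,y,z:px(s,250+x/4,140+y/4,z)
P=lambda x,y,z:px(s,335+x/6,180+y/6,z)
c=[A(*p,.085) for p in[(46,80),(145,37),(196,130),(104,180)]];print('stand',c,np.mean(c,0))
print('head',A(112,65,.18)); print('t1',A(97,225,.17),'t2',A(280,140,.17))
b=px(s,151.25,227.25,.12);print('bore',b,np.hypot(*b))
for n,q in dict(L=[(190,138),(224,178),(75,345),(36,312)],M=[(306,48),(362,30),(457,276),(402,298)],R=[(668,168),(733,176),(712,366),(645,358)]).items():
    q=np.array([P(*p,.022) for p in q]);h=(q[0]+q[1])/2;t=(q[2]+q[3])/2
    print(n,(h+t)/2,np.linalg.norm(h-t),np.degrees(np.arctan2(*(h-t)[::-1])),np.linalg.norm(q[0]-q[1]))
print('lever',px(s,163/1.25,330/1.25,.088), 'cup',px(s,245/1.25,188/1.25,.085))
E
```

```text
stand [array([0.6426, 0.1463]), array([0.6725, 0.0856]), array([0.6137, 0.0516]), array([0.58  , 0.1075])] [0.6272  0.09775]
head [0.6276 0.0992]
t1 [0.5358 0.1046] t2 [0.589  0.0013]
bore [0.4619 0.3932] 0.6065952934205804
L [ 0.506025 -0.1016  ] 0.10014171208842 -40.32203229342181 0.022821919288263187
M [ 0.544775 -0.210325] 0.11595026951240774 20.998486042314575 0.0262207932755666
R [ 0.50295  -0.344725] 0.08426786160808873 -7.74066821194382 0.028717938644686896
lever [0.376  0.4455] cup [0.6618 0.3105]
```

```bash
python3 - <<'E'
from h import *
r.reach([.6275,.0985,.45],[180,0,120])
s=snap('wrist','w1');print(r.sense()['clock'],-np.array(s['R']).T@s['t'],s['R'][2])
print(proj(s,[.6275,.0985,.18]),proj(s,[.6275,.0985,.085]))
E
```

```text
2.2667 [0.59251946 0.16007013 0.42950271] [ 0.12803248 -0.22221424 -0.96655497]
[320.6 206.3] [320.8 184.1]
```

View pics/w1.png

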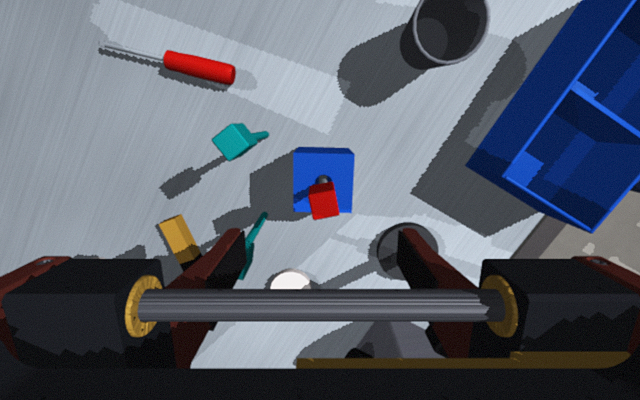

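Wrist view: the red head is at about (323,200), rotated some 10–15° in the image, and the stem hole is near (322,180). I'll enlarge it for the corners.

```bash
python3 - <<'E'
from h import *
cv2.imwrite('pics/w1c.png',crop('w1',285,140,365,225,7))
E
```

```text
(no output)
```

View pics/w1c.png

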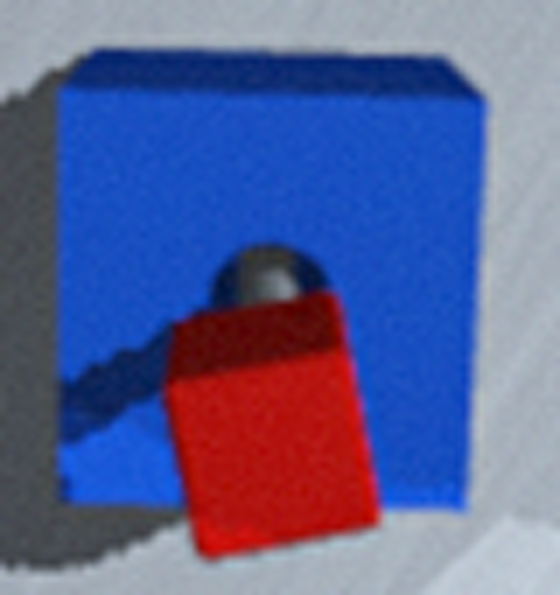

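```bash
python3 - <<'E'
from h import *
s=load('w1')
f=lambda q,z:np.array([px(s,285+x/7,140+y/7,z) for x,y in q])
h=f([(168,380),(348,347),(378,522),(205,558)],.18);t=f([(62,90),(487,98),(466,508),(62,504)],.085)
for q in(h,t):
  e=np.roll(q,-1,0)-q;print(q.mean(0),np.linalg.norm(e,axis=1),np.degrees(np.arctan2(e[:,1],e[:,0]))%90)
E
```

```text
[0.6295   0.101375] [0.02219212 0.02249644 0.02194265 0.02311406] [40.7973205  40.13166763 42.41420566 40.7895016 ]
[0.62995  0.100525] [0.06893221 0.06945768 0.06882747 0.07008852] [28.98194498 28.74212847 29.5073979  28.83228235]
```

```bash
cat >> h.py <<'E'
def st(m=''):
    s=r.sense();print(m,round(s['clock'],1),s['tcp_pos'].round(4),'F',s['contact_force'].round(1),'op',round(s['opening'],4),'gf',round(s['gripper_force'],1));return s
E
python3 - <<'E'
from h import *
o=[180,0,131]
r.reach([.629,.1,.45],o)
r.servo_line([.629,.1,.3235],speed=.12);st()
r.grab(30);st('grab')
r.servo_line([.629,.1,.485],speed=.15);st('lift')
r.reach([.463,.394,.485],o);st()
snap('wrist','w2')
E
```

```text
3.8 [0.6292 0.1    0.3248] F [ 0.  -0.1  0.8] op 0.0881 gf 0.0
grab 4.8 [0.629  0.1    0.3235] F [ 0.4 -0.   0.2] op 0.0237 gf 30.0
lift 6.0 [0.6292 0.1    0.4838] F [-0.2  0.3 -1.2] op 0.0239 gf 30.0
 7.3 [0.4637 0.3932 0.4848] F [ 1.  -0.8 -1.1] op 0.024 gf 30.0
```

View pics/w2.png

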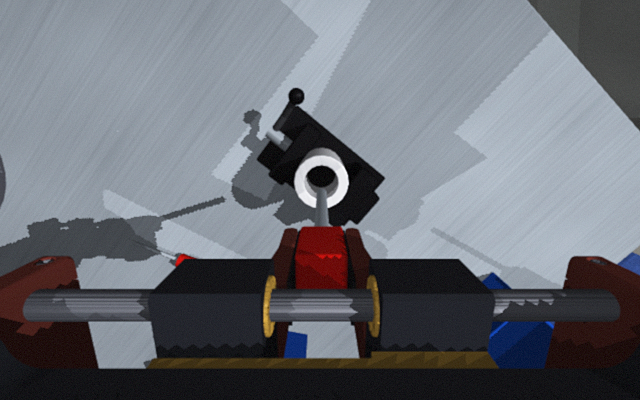

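The wrist view shows the rim ring centred about (321.5,179.5), with the held rod pointing towards the bore mouth. I'll compute the centre and probe.

```bash
python3 - <<'E'
from h import *
s=load('w2')
g=cv2.cvtColor(s['frame'],cv2.COLOR_RGB2GRAY)[140:215,285:360]
m=((g>215)*255).astype(np.uint8)
c=max(cv2.findContours(m,cv2.RETR_EXTERNAL,cv2.CHAIN_APPROX_NONE)[0],key=cv2.contourArea)[:,0]+[285,140]
P=np.array([px(s,u+0.,v+0.,.12) for u,v in cv2.convexHull(c)[:,0]])
(bx,by),rad=cv2.minEnclosingCircle((P*1000).astype(np.float32))
print(bx,by,rad,px(s,321.5,179.5,.12))
b=np.array([bx,by])/1000
if abs(rad-32)>2: b=px(s,321.5,179.5,.12)
b=(b+[.4619,.3932])/2 ; print(b)
r.servo_line([*b,.43],speed=.15)
r.servo_line([*b,.392],speed=.08); r.wait(.2)
s0=st('start'); z=.392
while z>.345:
    z-=.003; r.servo_line([*b,z],speed=.04); q=r.sense()
    if q['contact_force'][2]-s0['contact_force'][2]>6: break
r.wait(.2);q=st('contact'); print('tip',q['tcp_pos'][2]-.3135,'depth',.12-(q['tcp_pos'][2]-.3135),z)
E
```

```text
462.9947204589844 394.1456604003906 30.990468978881836 [0.4613 0.3966]
[0.46244736 0.39367283]
start 8.7 [0.4625 0.3937 0.3928] F [ 0.5 -0.3 -1.8] op 0.0237 gf 30.0
contact 11.1 [0.4622 0.3935 0.3674] F [-2.1 -2.4  6.6] op 0.024 gf 30.0
tip 0.0538720793084172 depth 0.0661279206915828 0.365
```

Depth is 66 mm, so it's post_b (the left one). Returning the rod.

```bash
python3 - <<'E'
from h import *
o=[180,0,131]
r.servo_line([.4625,.3937,.485],speed=.15)
r.reach([.629,.1,.485],o); r.wait(.2); st()
r.servo_line([.629,.1,.345],speed=.12);s0=st('near')
z=.345
while z>.3225:
    z-=.003; r.servo_line([.629,.1,max(z,.3225)],speed=.04); q=r.sense()
    if q['contact_force'][2]-s0['contact_force'][2]>5: break
r.wait(.2);st('home')
r.let_go();r.wait(.2);st('open')
r.servo_line([.629,.1,.45],speed=.15)
snap('wrist','w3');st()
# bring camera over post_b
for yaw in(-40.3+0,139.7):
    print(yaw,r.inverse_kinematics([.506,-.1,.35],[180,0,yaw]))
# placement IK options: post x up; tool tilt
import itertools
from scipy.spatial.transform import Rotation as Ro
def R2e(M): return Ro.from_matrix(M).as_euler('xyz',degrees=True)
B=np.array([.463,.394])
for a in(0,15,30):
  for az in range(-180,180,30):
    az2=np.radians(az); e=np.radians(a)  # tool z: horizontal az, dipping a
    hz=np.array([np.cos(az2),np.sin(az2),0]); Z=np.array([0,0,1.])
    tz=np.cos(e)*hz-np.sin(e)*Z; ty=np.cross(Z,hz)
    for sg in(1,-1):
      y=ty*sg; M=np.c_[np.cross(y,tz),y,tz]
      p=np.array([*B,.12+.024])-.163*tz
      j=r.inverse_kinematics(p,R2e(M))
      if j is not None: print(a,az,sg,np.round(j))
E
```

```text
13.5 [0.6286 0.1013 0.4852] F [ 0.6  0.6 -2. ] op 0.0237 gf 30.0
near 14.8 [0.6291 0.1    0.3463] F [ 0.6  0.3 -1.7] op 0.0237 gf 30.0
home 17.1 [0.629  0.1    0.3234] F [-2.4 -0.9  5.7] op 0.0239 gf 30.0
open 18.3 [0.629  0.1    0.3225] F [ 0.5 -0.3 -0.1] op 0.0879 gf 0.0
 19.4 [0.6291 0.1    0.4484] F [ 0.2 -0.4 -0.3] op 0.0879 gf 0.0
-40.3 [-1.49588245e+01 -8.03955502e+00  8.90856161e+01 -2.54444375e-14
  9.89539389e+01  1.15341176e+02]
139.7 [-14.95882449  -8.03955502  89.08561609   0.          98.95393893
 -64.65882449]
0 -90 1 [ 55.  61.  39. -76. 144.  17.]
0 -60 1 [ 64.  43.  68. -77. 121.  24.]
0 -30 1 [ 69.  23.  96. -86.  98.  29.]
0 -30 -1 [  69.   23.   96.  -86.   98. -151.]
0 0 1 [ 67.  -0. 123. 257.  71.  35.]
0 0 -1 [  67.   -0.  123.  257.   71. -145.]
0 60 1 [ 14. -18. 139. 116.  53. 141.]
0 60 -1 [ 14. -18. 139. 116.  53. -39.]
0 90 1 [  4.   7. 115.  92.  87. 147.]
0 90 -1 [  4.   7. 115.  92.  87. -33.]
0 120 1 [  7.  29.  88.  79. 111. 151.]
0 120 -1 [  7.  29.  88.  79. 111. -29.]
0 150 -1 [ 14.  48.  59.  73. 133. -24.]
15 -180 1 [ 25.  59.  33.  54. 150. 147
[... 517 characters left out ...]
8.  26. -29. 151.  56.]
30 -120 -1 [  44.   58.   26.  -29.  151. -124.]
30 -90 1 [ 53.  46.  46. -45. 133.  35.]
30 -90 -1 [  53.   46.   46.  -45.  133. -145.]
30 -60 1 [ 61.  28.  70. -53. 112.  24.]
30 -30 1 [ 65.   8.  94. -60.  88.  13.]
30 0 1 [ 61. -15. 117. -62.  59.  -4.]
30 30 1 [ 43. -36. 131. -26.  28. -60.]
30 30 -1 [ 43. -36. 131. -26.  28. 120.]
30 60 -1 [ 19. -31. 128.  54.  45.  22.]
30 90 -1 [  9.  -8. 110.  62.  76.  -7.]
30 120 -1 [ 10.  15.  87.  56. 101. -20.]
30 150 1 [ 17.  34.  62.  48. 122. 149.]
30 150 -1 [ 17.  34.  62.  48. 122. -31.]<sys>:0: UserWarning: Gimbal lock detected. Setting third angle to zero since it is not possible to uniquely determine all angles.
```

View pics/w3.png

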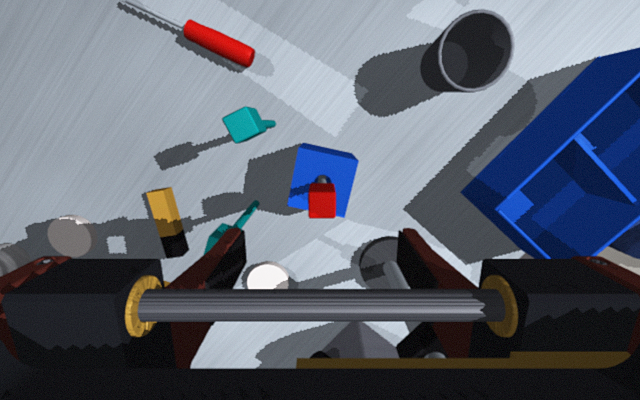

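The rod is home and upright (head at (322,200)), and the others are undisturbed. Next is a close look at post_b.

```bash
python3 - <<'E'
from h import *
r.reach([.515,-.105,.36],[180,0,-40.5]);r.wait(.2)
s=snap('wrist','w4');st()
print(proj(s,[.508,-.1,.024]))
print(r.sense()['joints'].round(1))
cv2.imwrite('pics/w4c.png',crop('w4',220,30,420,230,3))
E
```

```text
21.9 [ 0.5151 -0.1049  0.3601] F [-0.3 -0.4  0.5] op 0.0874 gf 0.0
[321.9 196.5]
[-15.2  -6.5  86.7   0.   99.8 115.3]
```

View pics/w4c.png

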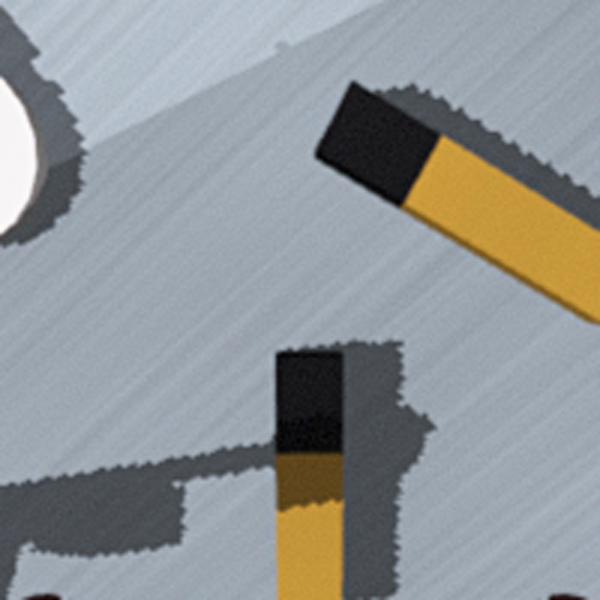

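The crop shows post_b upright in the image: sides at x = 277 and 343, head end at y ≈ 353, and brass/black line at y ≈ 453. Post_c's head is clear of the fingers.

```bash
cat >> h.py <<'E'
from scipy.spatial.transform import Rotation as Ro
import warnings; warnings.filterwarnings('ignore')
def pose(hz,Z,g,a=15):
    """tool pose: grasp point g; post x axis = Z, tool pointing hz tilted a deg away from Z"""
    a=np.radians(a);hz,Z=np.array(hz,float),np.array(Z,float)
    tz=np.cos(a)*hz-np.sin(a)*Z;ty=-np.cross(Z,hz)
    M=np.c_[np.cross(ty,tz),ty,tz]
    return np.array(g)-.163*tz,Ro.from_matrix(M).as_euler('xyz',degrees=True)
B=np.array([.463,.394])
def place(h,b=B,off=.012):  # h: height of black/brass line
    return pose([0,1,0],[0,0,1],[b[0],b[1]-off,h+.024])
E
python3 - <<'E'
from h import *
s=load('w4');f=lambda x,y,z=.024:px(s,220+x/3,30+y/3,z)
l,rr=f(277,453),f(343,453);L=(l+rr)/2
e=(f(277,360)+f(343,360))/2; q=(f(277,590)+f(343,590))/2
d=e-q;phi=np.degrees(np.arctan2(d[1],d[0]));print('line',L,'w',np.linalg.norm(l-rr),'yaw',phi,'end',np.linalg.norm((f(277,353)+f(343,353))/2-L))
d/=np.linalg.norm(d);p=np.array([*d,0])
print('centre',L-.016*d)
g=np.array([*(L+.024*d),.024])
P,o=pose([0,0,-1],p,g)
up=P+[0,0,.08]
print(P,o,r.inverse_kinematics(up,o).round(1))
for h in(.3,.2,.12): print(r.inverse_kinematics(*place(h)))
r.reach(up,o);r.wait(.1)
r.servo_line(P,speed=.08);st('at')
r.grab(60);st('grab')
r.servo_line(P+[0,0,.2],speed=.15);st('lift');r.wait(.1)
snap('top','t5');snap('wrist','w5');print(r.sense()['joints'].round(1))
for h in(.36,.3,.2,.12):
    j=r.inverse_kinematics(*place(h)); print(h,None if j is None else j.round(1))
E
```

```text
line [ 0.5199 -0.1122] w 0.023406836608136514 yaw -40.37231956324827 end 0.035115879598836816
centre [ 0.50771038 -0.10183597]
[ 0.57032504 -0.15507308  0.18144591] [180.          15.         -40.37231956] [-20.   11.1  79.2   5.3 103.7 111. ]
[  3.5650891  -14.01054609 105.27658592  75.0493297   86.22907979
  -0.30156277]
[  3.5650891   -8.98180328 111.50882531  76.0412195   83.40955076
 -11.24984379]
[  3.5650891   -2.29675707 114.40860786  77.30482515  81.19514584
 -20.66097321]
at 23.6 [ 0.5706 -0.1552  0.1822] F [ 0.2 -0.2  0.6] op 0.0876 gf 0.0
grab 24.6 [ 0.5703 -0.1551  0.1814] F [-0.7 -0.6  0.6] op 0.0236 gf 60.0
lift 26.1 [ 0.5703 -0.1551  0.3801] F [-0.5  0.7 -2.2] op 0.0238 gf 60.0
[-20.    9.8  68.6   5.7 115.7 112.3]
0.36 [  3.6 -15.4 100.3  74.7  87.9   5.8]
0.3 [  3.6 -14.  105.3  75.   86.2  -0.3]
0.2 [  3.6  -9.  111.5  76.   83.4 -11.2]
0.12 [  3.6  -2.3 114.4  77.3  81.2 -20.7]
```

```bash
python3 - <<'E'
from h import *
P,o=place(.36);r.reach(P,o);r.wait(.1);st()
r.servo_line(place(.2)[0],speed=.12);r.wait(.3);s0=st('pre')
snap('top','t6');snap('scene','s6');snap('wrist','w6')
h=.2
while h>.172:
    h-=.004;r.servo_line(place(h)[0],speed=.05);q=r.sense();d=q['contact_force']-s0['contact_force']
    if np.linalg.norm(d)>5: print('contact',h,d);break
st('end')
T=crop('t6',110,170,210,260,4);S=crop('s6',415,150,515,240,4);W=cv2.resize(cv2.imread('pics/w6.png'),(384,240))
cv2.imwrite('pics/pre.png',np.vstack([np.hstack([T,S])[:360],np.pad(W,((0,0),(0,416),(0,0)))]))
E
```

```text
28.3 [0.4633 0.2243 0.4261] F [-0.3  0.2 -1.6] op 0.0239 gf 60.0
pre 30.1 [0.463  0.2246 0.2665] F [ 0.4 -0.2 -1.7] op 0.0234 gf 60.0
end 32.0 [0.4629 0.2245 0.2378] F [ 0.4  0.2 -1.5] op 0.0235 gf 60.0
```

The post is 14 mm inside the bore with no contact. Continuing to the floor.

```bash
python3 - <<'E'
from h import *
s0=r.sense();h=.172
while h>.118:
    h-=.004 if h>.13 else .002
    r.servo_line(place(h)[0],speed=.05);q=r.sense();d=q['contact_force']-s0['contact_force']
    if np.linalg.norm(d)>5: print('contact',h,d.round(1));break
r.wait(.2);q=st('end');print('line h',q['tcp_pos'][2]-place(0)[0][2])
E
```

```text
contact 0.11799999999999994 [-2.2 -2.4  6.9]
end 36.2 [0.4633 0.2246 0.1858] F [-2.1 -3.5  5.3] op 0.0235 gf 60.0
line h 0.11961611617765133
```

```bash
python3 - <<'E'
from h import *
r.let_go();r.wait(.2);st('open')
P,o=place(.12);tz=Ro.from_euler('xyz',o,degrees=True).as_matrix()[:,2]
p=r.sense()['tcp_pos']
r.servo_line(P-.1*tz+[0,0,.0],speed=.12);st('back')
r.servo_line(P-.1*tz+[0,0,.15],speed=.15)
r.wait(.2);snap('top','t7');snap('scene','s7');st()
T=crop('t7',110,170,210,260,4);S=crop('s7',415,150,515,240,4)
U=crop('t7',250,130,450,250,2);V=crop('s7',190,150,390,270,2)
cv2.imwrite('pics/fin.png',np.vstack([np.hstack([T,S]),np.hstack([U,V])]))
E
```

```text
open 37.5 [0.463  0.2245 0.1842] F [ 0.4  0.2 -0.2] op 0.0882 gf 0.0
back 38.5 [0.4629 0.1282 0.2118] F [-0.1 -0.5  0.4] op 0.0879 gf 0.0
 39.9 [0.463  0.1279 0.3615] F [ 0.1 -0.5 -0.2] op 0.088 gf 0.0
```

View pics/fin.png

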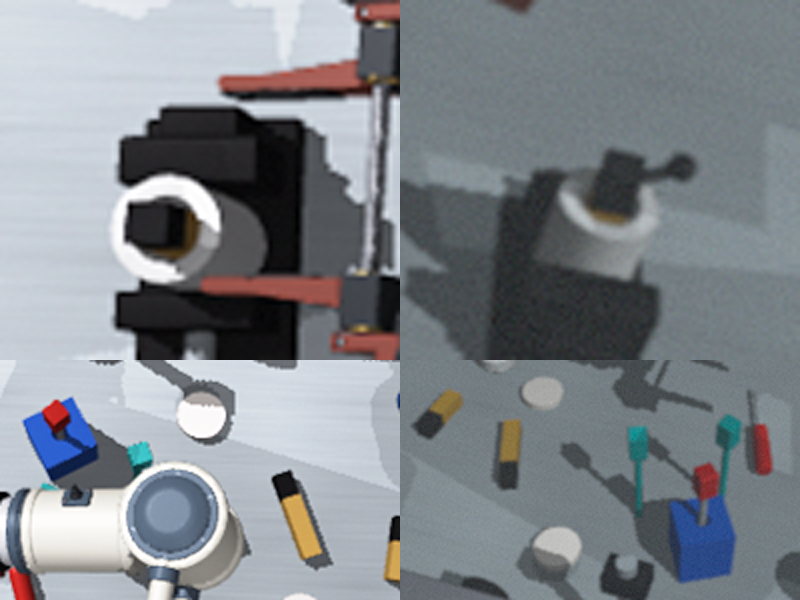

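```bash
python3 - <<'E'
from h import *
for n,o in(('t7',(110,170)),('s7',(415,150))):
    s=load(n)
    for z in(.154,.12):
        print(n,z,[((proj(s,[.463+a*.012,.394+b*.012,z])-o)*4).round().tolist() for a,b in((1,1),(1,-1),(-1,-1),(-1,1))])
    print('rim',((proj(s,[.463,.394,.12])-o)*4))
E
```

```text
t7 0.154 [[125.0, 198.0], [168.0, 200.0], [164.0, 242.0], [122.0, 240.0]]
t7 0.12 [[145.0, 206.0], [186.0, 208.0], [183.0, 248.0], [142.0, 247.0]]
rim [164.  227.2]
s7 0.154 [[243.0, 182.0], [204.0, 174.0], [206.0, 147.0], [245.0, 155.0]]
s7 0.12 [[227.0, 217.0], [189.0, 208.0], [192.0, 182.0], [229.0, 190.0]]
rim [209.2 199.2]
```

The image positions match an upright post with its line at rim height to within about 1 mm: head corners at (125,200) in the top crop and (604,148)–(643,155) in the scene crop. The rod and the other posts are in place.

```bash
python3 -c "
from station import r
print(r.hand_in())"
```

```text
the job is handed in; nothing more can be done
None
```

I probed the bore at 66 mm, put the rod back home in its stand, and stood post_b on the bore floor with its head edge level with the rim to within about 1 mm; I handed the job in at about 40 s.

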